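Lock away the medicine jar

TASK

Stand the red-capped medicine jar upright in the open drawer and let go, then push the drawer fully shut, and last swing the red hasp round until it lies flat on the drawer front with the brass staple through its slot. Do not tip the jar over on the way, and leave the white-capped and blue-capped jars standing where they are.

Things in the scene. Friction and masses are not known exactly. Their poses are not given: they have to be found in the camera images.
- redjar_mid (a point): centre (half-way up) of the loose jar with the red cap: an upright plain cylinder, 56 mm diameter, 65 mm tall, amber body with a paper band, about 0.12 kg; its z axis runs up through the cap. It stands on a flat steel tray (6 mm thick) together with two jars of the same size.
- whitejar_mid (a point): centre of the jar with the white cap (same size), a bystander on the tray.
- bluejar_mid (a point): centre of the jar with the blue cap (same size), a bystander on the tray.
- unit_front (a point): grey drawer unit, fixed to the table (place and yaw vary), 290 mm wide, 240 mm deep, 115 mm high: the point on the table under the middle of its front face. x axis points into the unit (away from the robot), y along the front, to the left seen from the robot, z up. The other unit, drawer and hinge points have these same axes.
- shelf_edge (a point): middle of the front edge of a fixed glass shelf over the unit, 360 mm wide, 215 to 225 mm above the table; the edge juts out 35 mm before the unit's front face, so the shut drawer's front and the closed hasp are under it: lean the tool back towards the robot 30 to 45 degrees there. Its two steel side plates, 160 to 172 mm either side of the middle, begin 30 mm behind the front face.
- drawer (a joint): how far the drawer is pulled out towards the robot, m: 0 fully shut (hard stop, its front flush with the unit's front face), up to 0.18. It stays where it is left and takes about 2 N to push, plus a little more when pushed fast.
- drawer_front (a point): middle of the outer face of the white drawer front, 56 mm above the table; it moves with the drawer. The front is 222 mm wide, reaches from 12 to 100 mm above the table and is 12 mm thick; it is flat but for the staple.
- drawer_floor (a point): middle of the upper face of the drawer's floor, 18 mm above the table, 105 mm behind the outer face of the drawer front; moves with the drawer. Inside 187 mm long (x), 196 mm wide (y); side walls 50 mm high over the floor; the unit's roof 85 mm above the floor. Only the part pulled out from under the glass shelf is open from above.
- staple (a point): middle of the brass staple, a loop standing out 24 mm from the drawer front, 30 mm to the right (-y) of its middle, 52 mm above the table, 22 mm tall, 6 mm wide; it moves with the drawer.
- hasp (a joint): angle of the red hasp, rad: 0 closed (hard stop: flat along the front face, pointing to +y of the unit, slot over the staple if the drawer is shut), growing as its free end swings out towards the robot; at 1.57 it points along -x of the unit; at most 2.2. Vertical, stiff hinge: it stays where it is left and takes about 1 N at mid length to move.
- hasp_hinge (a point): point on the hasp's vertical hinge axis at the strap's mid height, 52 mm above the table, 7 mm in front of the unit's front face and 128 mm to the right (-y) of its middle; fixed to the unit. The strap is a red plate 125 mm long from the hinge, 40 mm tall, 6 mm thick (3 mm either side of the axis), plain up to 86 mm from the hinge.
- hasp_slot (a point): centre of the slot in the hasp (24 mm long, 28 mm tall), 98 mm from the hinge; it moves with the hasp.

How it is judged:
On the way, in this order (a step that is already met when the one before it is completed fails the run):
1. the red-capped jar stands released on the floor of the drawer (x of redjar_mid in the frame of drawer_floor between -0.095 and 0.095 m and y of redjar_mid in the frame of drawer_floor between -0.1 and 0.1 m and z of redjar_mid in the frame of drawer_floor between 0.024 and 0.04 m and angle between redjar_mid's own z axis and vertical below 0.15 rad and contact force between redjar and the fingers below 0.2 N), for 0.2 s.
2. the drawer is fully shut with the jar upright in it (x of redjar_mid in the frame of drawer_floor between -0.095 and 0.095 m and y of redjar_mid in the frame of drawer_floor between -0.1 and 0.1 m and z of redjar_mid in the frame of drawer_floor between 0.024 and 0.04 m and angle between redjar_mid's own z axis and vertical below 0.15 rad and value of joint drawer below 0.004 m), for 0.2 s.
3. the hasp is closed over the staple, the drawer still shut (value of joint drawer below 0.004 m and value of joint hasp below 0.07 rad), for 0.2 s.
At the end, for the whole second after the job is handed in: The red-capped jar stands upright (within 0.15 rad) on the drawer's floor, the drawer is shut to within 4 mm, and the hasp is closed to within 0.07 rad, so the staple is through its slot (all of step 3 and x of redjar_mid in the frame of drawer_floor between -0.095 and 0.095 m and y of redjar_mid in the frame of drawer_floor between -0.1 and 0.1 m and z of redjar_mid in the frame of drawer_floor between 0.024 and 0.04 m and angle between redjar_mid's own z axis and vertical below 0.15 rad); the robot touches nothing.
It fails at once if the red-capped jar is tipped over (leans more than 0.7 rad) (angle between redjar_mid's own z axis and vertical above 0.7 rad).
It fails at once if the white-capped jar is moved by more than 30 mm or tipped (distance of whitejar_mid from where it was at the start of the episode above 0.03 m or angle between whitejar_mid's own z axis and vertical above 0.4 rad).
It fails at once if the blue-capped jar is moved by more than 30 mm or tipped (distance of bluejar_mid from where it was at the start of the episode above 0.03 m or angle between bluejar_mid's own z axis and vertical above 0.4 rad).
It also fails if it takes over 72 s, if anything falls off the work surface, if the arm or the gripper's body presses on something with over 40 N, if the wrist force passes 120 N, or if a joint passes its speed limit or range.

ROBOT

A 6-joint arm with a two-finger parallel gripper is mounted at the origin on the work surface. World frame = base frame: x ahead of the robot, y to its left, z up, the work surface at z = 0. Lengths are in m, angles in rad, forces in N, time in s.
With the tool pointing down it reaches from about 0.325 to 0.925 m from the base axis. Payload 3.1 kg.
Tool frame: the origin (TCP) lies on the centre line of the jaws, within the pads' length; the fingertips stand 8 mm ahead of it and the grasp point (between the pads) lies 11 mm behind it; z points along the fingers, y is the direction in which the jaws open and shut (so a half turn about z gives the same grasp; the last joint's range is limited). The gripper opens to 85 mm and grips with 20 to 120 N. Pads are 22 mm wide; open, the fingers measure 114 mm over their backs; the gripper's body (76 mm by 85 mm) begins 54 mm behind the grasp point. The pads swing forward as they close: fully open they stand 13 mm farther back than shut.
Start: joints at [-1.213, 0.217, 1.613, -0, 1.311, -0.112], TCP at [0.283, -0.557, 0.239] pointing down, gripper open.
Joint ranges: [-2.75, 2.75], [-0.78, 2.1], [0.31, 2.55], [-1.13, 4.27], [0.13, 2.63], [-2.58, 2.58]. Speed limits (rad/s): [2.79, 2.79, 3.14, 3.14, 3.14, 3.14].

INTERFACE

Orientations are given as a unit quaternion [w, x, y, z].
In Python, from bench import * gives the robot as it stands.
- The arm moves only by the tool step_arm, never from a script. Its argument "increments" is a list of rows, each a list of 3 entries, a list of its own where there are three numbers: the shift along the tool's x, y, z in m, then the turn, a rotation vector about the tool's x, y, z in rad, then the finger opening in m, from 0 to 0.0854. A call has 1 to 5 rows; each row is the pose to reach, as a shift and turn from the pose measured when the call began, along the tool's axes at that moment; what a row does not reach only later rows make up. A row lasts 1/8 s, in which the tool goes at most 62.5 mm and 10.7 degrees, less where a joint would pass 70% of its speed; a pose out of reach is approached as far as the arm can. A call with a gripper value outside its range is refused whole. The fingers move at their own pace and stop on an object; "squeeze" is the grip in N (left out, the last holds). Time passes only in rows, so rows that repeat a pose let the fingers close. It gives the time, the measured TCP pose, the force and the opening at its end, in the units of the state.
- get_obs(): the state, without advancing time (a new reading comes with each control period).
- camera(name): name is "scene" or "top" or "wrist"; returns (picture, depth): 480x640x3 uint8, red, green, blue; 480x640 float32, m along the optical axis (not along the pixel's ray), 0 where there is no reading.
- get_calibration(name): a dict with "fovy" (degrees; the focal length in pixels is half the picture's height over the tangent of half this angle, whatever the lens; pixels are square), "cx", "cy" (the principal point, pixels), "xyz" and "rotation" of the camera in the world; the wrist camera has in their place "mount" (4x4, takes a point from camera to tool coordinates, whose origin is the TCP and whose axes are the flange's). Camera axes: x right, y up, looking along -z (the intrinsics and any distortion apply to the point x, -y, -z); pixel columns grow to the right and rows downward; lengths in m; the calibration is good to about 2 mm. A picture is of the moment at which its call begins: read the wrist's pose just before it. get_calibration takes no time and is no camera call.
- close_job(): hands the job in, once; it reports no verdict.
The state is a dict: "time_s": time; "q": joint angles; "qd": joint speeds; "joint_efforts": joint torques, N m; "position": TCP position; "tool_rot": TCP orientation; "contact_force": force on the tool from outside, world axes, zero at the start; "torque": the same for the moment, N m; "finger_gap": opening from 0.0 (shut) to 1.0 (fully open).
Only numpy, scipy, OpenCV 4.12 (cv2) and the standard library are available. Lean on these libraries where they do the work, as an engineer would, in place of code of your own. Each camera call takes 0.05 s, during which the arm holds its last target. There are 200 camera calls.

## Working session

There is one attempt and no reset: what is moved stays moved. The work goes in short steps, Python scripts to look and compute and a tool call to move; the robot and the scene stay as the last step left them, time stands still between calls to the robot, and variables do not carry over. Pictures are saved under pics/ and viewed, about 8 in all and at most 12, crops included, and the job is handed in when it is done.

Besides the shell and the picture viewer there is one more tool, called after ">>>" by a JSON object that holds its "name" and its "arguments", one argument or row to a line. step_arm: Moves the arm, as the interface text tells. Its arguments: {"type":"object","properties":{"increments":{"type":"array","items":{"type":"array"}},"squeeze":{"type":"number"}},"required":["increments"]}

```bash
ls; mkdir -p pics; python3 - <<'E'
from bench import *
import cv2,numpy as np
o=get_obs(); print(o)
for n in ["scene","top","wrist"]:
    c=get_calibration(n); print(n,c)
    im,d=camera(n); np.savez(f"pics/{n}0.npz",im=im,d=d)
    cv2.imwrite(f"pics/{n}0.png",im[:,:,::-1])
    print((d>0).mean())
E
```

```text
pics
{'time_s': 0.0, 'q': array([-1.21320610e+00,  2.17784302e-01,  1.61491608e+00,  3.33054329e-05,
        1.31130197e+00, -1.12216937e-01]), 'qd': array([ 1.19636084e-03,  6.51986458e-04,  1.66349520e-04,  4.68954238e-04,
        1.24257450e-03, -4.19623685e-07]), 'joint_efforts': array([ 1.23969177e-03, -3.96843517e+01, -3.03851223e+01,  7.14814746e-05,
        9.65042302e-03, -1.08293261e-05]), 'position': array([ 0.28268723, -0.55653077,  0.23795898]), 'tool_rot': array([-1.19776407e-03,  9.72537080e-01,  2.32744875e-01, -1.31479542e-04]), 'contact_force': array([-0.26777793,  0.50182949, -0.85791833]), 'torque': array([-0.00746572, -0.01955162,  0.04390615]), 'finger_gap': 1.0011381821311862}
scene {'fovy': 46.30732907353482, 'cx': 316.7567688947805, 'cy': 241.86864237163098, 'xyz': array([ 0.75478499, -0.20413181,  1.12113352]), 'rotation': array([0.96240587, 0.15772772, 0.03402436, 0.21849312])}
0.996005859375
top {'fovy': 54.79118227245899, 'cx': 317.954396390095, 'cy': 234.67092308614988, 'xyz': array([0.49651061, 0.09243523, 0.95695018]), 'rotation': array([ 0.70675554,  0.0456428 , -0.05541406, -0.70380581])}
0.9958430989583333
wrist {'fovy': 70.95394598294472, 'cx': 323.85569148284037, 'cy': 240.54443015476846, 'mount': array([[-1.91577588e-04,  9.56596562e-01,  2.91415479e-01,
         7.40998471e-02],
       [ 9.99999272e-01,  5.30507261e-04, -1.08403292e-03,
        -1.42410312e-03],
       [-1.19158019e-03,  2.91415059e-01, -9.56595967e-01,
        -1.35019738e-01],
       [ 0.00000000e+00,  0.00000000e+00,  0.00000000e+00,
         1.00000000e+00]])}
0.99609375
```

```bash
python3 - <<'E'
import cv2,numpy as np
a=[cv2.imread(f"pics/{n}0.png") for n in("top","scene")]
cv2.imwrite("pics/both0.png",np.hstack([cv2.resize(x,(400,300)) for x in a]))
E
```

```text
(no output)
```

View pics/top0.png

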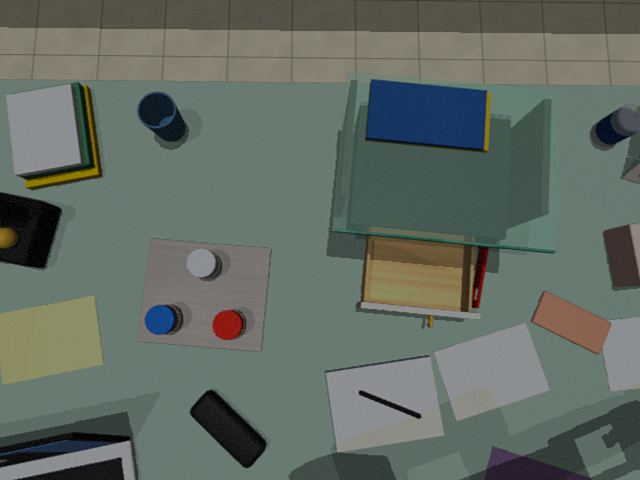

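View pics/scene0.png

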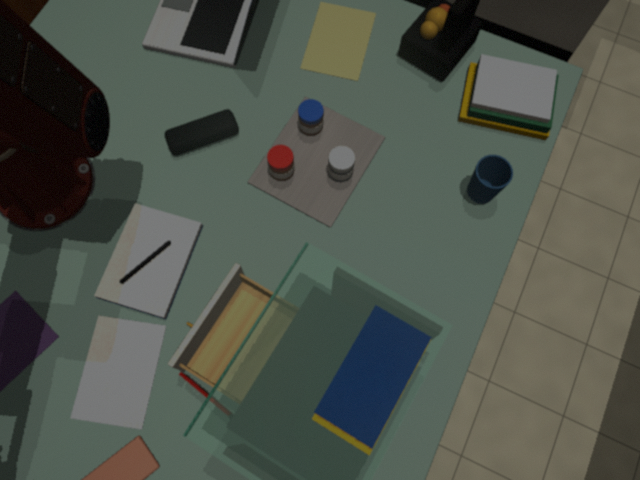

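```bash
cat > h.py <<'E'
import numpy as np,cv2
from scipy.spatial.transform import Rotation as R
from bench import *
def cam(n,o=None):
    c=get_calibration(n)
    if n=="wrist":
        q=o["tool_rot"];Rt=R.from_quat(np.r_[q[1:],q[0]]).as_matrix();M=c["mount"]
        return c,Rt@M[:3,:3],o["position"]+Rt@M[:3,3]
    q=c["rotation"]; return c,R.from_quat(np.r_[q[1:],q[0]]).as_matrix(),c["xyz"]
def ray(n,uv,o=None):
    c,Rm,t=cam(n,o);f=240/np.tan(np.radians(c["fovy"])/2);uv=np.atleast_2d(uv)
    d=np.c_[(uv[:,0]-c["cx"])/f,-(uv[:,1]-c["cy"])/f,-np.ones(len(uv))]
    return t,d@Rm.T
def onz(n,uv,z,o=None):
    t,d=ray(n,uv,o); return t+d*((z-t[2])/d[:,2])[:,None]
def dep(n,uv,D,o=None):
    t,d=ray(n,uv,o);uv=np.atleast_2d(uv).astype(int); return t+d*D[uv[:,1],uv[:,0]][:,None]
def mask(im,lo,hi):
    return cv2.inRange(cv2.cvtColor(im,cv2.COLOR_RGB2HSV),lo,hi)
def red(im): return mask(im,(0,150,60),(8,255,255))|mask(im,(172,150,60),(180,255,255))
def comps(m,amin=30):
    k,l,s,c=cv2.connectedComponentsWithStats(m);return [(c[i],s[i],l==i) for i in range(1,k) if s[i][4]>=amin]
E
python3 - <<'E'
from h import *
for n in("top","scene"):
    z=np.load(f"pics/{n}0.npz");im,D=z["im"],z["d"]
    H=mask(im,(0,0,0),(180,255,255))
    for nm,m in (("red",red(im)),("blue",mask(im,(100,150,90),(125,255,255)))):
        for c,s,l in comps(m,40):
            p=np.argwhere(l)[:,::-1];P=dep(n,p,D)
            print(n,nm,c.round(1),s,"onz.071",onz(n,c,.071)[0].round(4),"dep med",np.median(P,0).round(4))
            if nm=="red" and s[4]<400 or max(s[2],s[3])>35:
                print("  box",cv2.boxPoints(cv2.minAreaRect(p.astype(np.float32))).round(1).tolist(), "z range",np.percentile(P[:,2],[5,95]).round(3))
# white jar/drawer front in top
z=np.load("pics/top0.npz");im,D=z["im"],z["d"]
m=mask(im,(0,0,130),(180,60,255))
for c,s,l in comps(m,60):
    p=np.argwhere(l)[:,::-1];P=dep("top",p,D)
    print("white",c.round(1),s,np.median(P,0).round(4),cv2.boxPoints(cv2.minAreaRect(p.astype(np.float32))).round(1).tolist())
z=np.load("pics/scene0.npz");im2,D2=z["im"],z["d"]
for c,s,l in comps(mask(im2,(0,0,130),(180,60,255)),60):
    P=dep("scene",np.argwhere(l)[:,::-1],D2);print("white scene",c.round(1),s,np.median(P,0).round(4))
cr=im[220:340,330:570];cv2.imwrite("pics/crop1.png",cv2.resize(cr,(800,400),interpolation=cv2.INTER_CUBIC)[:,:,::-1])
E
```

```text
top red [481.4 278.9] [476 249  12  59 180] onz.071 [ 0.5401 -0.2332  0.071 ] dep med [ 0.54   -0.233   0.0708]
  box [[475.20001220703125, 306.8999938964844], [484.8999938964844, 248.60000610351562], [488.1000061035156, 249.1999969482422], [478.3999938964844, 307.3999938964844]] z range [0.068 0.073]
top red [227.1 324.7] [213 310  29  30 685] onz.071 [0.4527 0.2503 0.071 ] dep med [0.4522 0.2505 0.0697]
top blue [426.9 113.7] [ 367   80  120   68 6649] onz.071 [ 0.8716 -0.1384  0.071 ] dep med [ 0.7971 -0.0925  0.246 ]
  box [[366.29998779296875, 136.8000030517578], [371.70001220703125, 79.4000015258789], [488.3999938964844, 90.5999984741211], [482.8999938964844, 147.89999389648438]] z range [0.244 0.248]
top blue [159.1 319.5] [145 305  29  30 657] onz.071 [0.462  0.3777 0.071 ] dep med [0.4627 0.378  0.07  ]
scene red [279.9 156.8] [268 145  25  24 485] onz.071 [0.4564 0.2509 0.071 ] dep med [0.456  0.2516 0.07  ]
scene red [193.6 384.1] [180 373  28  24 119] onz.071 [ 0.5216 -0.2271  0.071 ] dep med [ 0.5195 -0.2267  0.0707]
  box [[179.10000610351562, 374.0], [181.5, 371.200012
[... 3949 characters left out ...]
e [622.8 353.8] [ 602  317   38   74 2367] [ 3.942e-01 -5.414e-01 -5.000e-04] [[602.0, 317.0], [639.0, 317.0], [639.0, 390.0], [602.0, 390.0]]
white [491.1 371.1] [ 434  323  116   98 7067] [ 0.3588 -0.2698 -0.0005] [[432.6000061035156, 351.79998779296875], [526.5, 320.5], [549.7000122070312, 390.1000061035156], [455.79998779296875, 421.3999938964844]]
white [383.7 404. ] [ 326  357  118   95 8115] [ 0.2987 -0.049   0.0168] [[324.5, 372.70001220703125], [430.70001220703125, 355.79998779296875], [443.29998779296875, 435.0], [337.1000061035156, 451.8999938964844]]
white [ 71.5 461.6] [   0  441  134   39 2033] [0.1933 0.5447 0.0168] [[-0.0, 441.0], [133.0, 441.0], [133.0, 479.0], [0.0, 479.0]]
```

View pics/crop1.png

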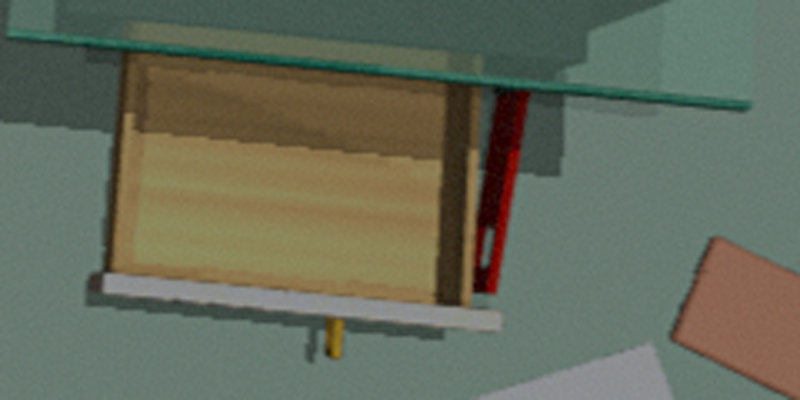

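```bash
cat >> h.py <<'E'
def unit(o2,yaw):
    return np.array([[np.cos(yaw),-np.sin(yaw),0],[np.sin(yaw),np.cos(yaw),0],[0,0,1]])
E
python3 - <<'E'
from h import *
z=np.load("pics/top0.npz");im,D=z["im"],z["d"]
g=im.astype(int)
# drawer front strip: per column, top & bottom edge of white mask
m=mask(im,(0,0,130),(180,60,255));l=[c for c in comps(m,60) if abs(c[0][0]-420.7)<3][0][2]
cols=np.arange(368,475);
out=np.array([[c,np.flatnonzero(l[:,c]).max()+.5] for c in cols if l[:,c].any()]);inn=np.array([[c,np.flatnonzero(l[:,c]).min()-.5] for c in cols if l[:,c].any()])
for nm,e in(("outer",out),("inner",inn)):
    P=onz("top",e,.1);k=np.polyfit(P[:,1],P[:,0],1);print(nm,"dx/dy",k[0],"yaw",-np.arctan(k[0]),"x at y=-.11",np.polyval(k,-.11))
xs=np.argwhere(l)[:,1];print("col ext",xs.min(),xs.max())
ends=onz("top",[[xs.min()-.5,305],[xs.max()+.5,316]],.1);print("front ends",ends.round(4),"width",np.linalg.norm(ends[0]-ends[1]))
# shelf edge: teal saturated pixels
s=mask(im,(70,110,60),(95,255,255));s[:220]=0;s[260:]=0;s[:,:325]=0;s[:,565:]=0
p=np.argwhere(s)[:,::-1];q=np.array([[c,p[p[:,0]==c][:,1].max()+.5] for c in range(340,550) if (p[:,0]==c).any()])
k=np.polyfit(q[:,0],q[:,1],1);r=q[:,1]-np.polyval(k,q[:,0]);q=q[abs(r)<1.5];k=np.polyfit(q[:,0],q[:,1],1)
print("shelf px",len(q),k,p[:,0].min(),p[:,0].max())
e=np.array([[c,np.polyval(k,c)] for c in(p[:,0].min(),p[:,0].max()+1)])
for zz in(.215,.225):
    P=onz("top",e,zz);v=P[0]-P[1];print(zz,P.round(4).tolist(),"w",np.linalg.norm(v),"yaw",np.arctan2(-v[0],v[1]),"mid",P.mean(0))
# hasp top: points with z in .066-.078
h=[c for c in comps(red(im)|mask(im,(0,120,30),(10,255,255))|mask(im,(170,120,30),(180,255,255)),100) if abs(c[0][0]-481)<6][0][2]
p=np.argwhere(h)[:,::-1];P=dep("top",p,D);t=P[abs(P[:,2]-.072)<.004];P2=onz("top",p[abs(P[:,2]-.072)<.004],.072)
c=P2.mean(0);u,sv,vt=np.linalg.svd(P2-c);d=vt[0]*np.sign(-vt[0][0]);pr=(P2-c)@d
print("hasp",len(P2),c,d,pr.min(),pr.max(),"tip",c+d*pr.max(),"yaw",np.arctan2(d[1],d[0]))
z=np.load("pics/scene0.npz");im,D=z["im"],z["d"]
w=mask(im,(0,0,120),(180,50,255))
for c,s,_ in comps(w,60):
    if abs(c[0]-340)<15 and abs(c[1]-160)<20: print("white scene",c,onz("scene",c,.071))
print("white top",onz("top",[200.3,262.4],.071))
o=get_obs();
E
```

```text
outer dx/dy 0.09581268863191392 yaw -0.09552110391143462 x at y=-.11 0.4755814436665014
inner dx/dy 0.09464068694845706 yaw -0.09435963470072739 x at y=-.11 0.4862637347863827
col ext 361 480
front ends [[ 0.4902  0.0024  0.1   ]
 [ 0.4709 -0.2176  0.1   ]] width 0.22085355773829962
shelf px 210 [9.87894121e-02 1.97759535e+02] 332 554
0.215 [[0.6103, 0.0596, 0.215], [0.576, -0.3022, 0.215]] w 0.36338175232577 yaw -0.09428741185938073 mid [ 0.59314815 -0.12131517  0.215     ]
0.225 [[0.6087, 0.06, 0.225], [0.575, -0.2969, 0.225]] w 0.35848409530576414 yaw -0.09428741185938067 mid [ 0.59184567 -0.11843424  0.225     ]
hasp 214 [ 0.54358803 -0.23302438  0.072     ] [-9.77060571e-01  2.12961595e-01 -3.99220219e-17] -0.06000317094584469 0.05857539049427488 tip [ 0.48635633 -0.22055007  0.072     ] yaw 2.926987562514195
white scene [341.80487805 157.39512195] [[0.57292262 0.30543174 0.071     ]]
white top [[0.56947321 0.30489448 0.071     ]]
```

```bash
cat >> h.py <<'E'
YAW=-.095;UF=np.array([.627,-.123,0])
U=R.from_euler("z",YAW).as_matrix()
def rot(lean,dyaw=0,roll=0):
    L=np.radians(lean);A=np.column_stack([[-np.cos(L),0,-np.sin(L)],[0,1,0],[np.sin(L),0,-np.cos(L)]])
    return U@R.from_euler("z",dyaw,degrees=True).as_matrix()@A@R.from_euler("z",roll,degrees=True).as_matrix()
def w2u(p): return U.T@(np.asarray(p)-UF)
def u2w(p): return UF+U@np.asarray(p)
def st():
    o=get_obs();q=o["tool_rot"];return o,R.from_quat(np.r_[q[1:],q[0]]).as_matrix()
def plan(pw,Rt,label=""):
    o,Rc=st();s=Rc.T@(np.asarray(pw)-o["position"]);rv=R.from_matrix(Rc.T@Rt).as_rotvec()
    print(label,"shift",s.round(4).tolist(),"rot",rv.round(3).tolist(),"| d %.3f ang %.0f"%(np.linalg.norm(s),np.degrees(np.linalg.norm(rv))))
def say():
    o,Rc=st();print("t %.2f"%o["time_s"],"pos",o["position"].round(4),"unit",w2u(o["position"]).round(4),"F",o["contact_force"].round(1),"gap",round(o["finger_gap"]*.0854,4),"q",o["q"].round(2))
E
python3 - <<'E'
from h import *
say();T=u2w([-.101,-.1145,.13]);print(T)
plan([.515,-.2285,.15],rot(10),"hasp")
plan([.35,-.40,.20],R.from_euler("z",60,degrees=True).as_matrix()@st()[1],"mid")
E
```

```text
t 0.15 pos [ 0.2828 -0.5567  0.2382] unit [-0.3016 -0.4644  0.2382] F [-0.1  0.1 -0.1] gap 0.0854 q [-1.21  0.22  1.61  0.    1.31 -0.11]
[ 0.51559427 -0.22740313  0.13      ]
hasp shift [0.3556, -0.1873, 0.0887] rot [-0.225, -0.068, -2.568] | d 0.412 ang 148
mid shift [0.1309, -0.1092, 0.0385] rot [0.0, -0.002, -1.047] | d 0.175 ang 60
```

>>> {"name": "step_arm", "arguments": {
  "increments": [
    [[0.03, -0.02, 0.0], [0, 0, -0.18], 0.0854],
    [[0.06, -0.04, 0.01], [0, 0, -0.36], 0.0854],
    [[0.09, -0.06, 0.01], [0, 0, -0.54], 0.0854],
    [[0.11, -0.09, 0.01], [0, 0, -0.72], 0.05],
    [[0.13, -0.11, 0.01], [0, 0, -0.9], 0.022]
  ]
}}

```text
time_s: 0.78
position: [0.3488, -0.398, 0.2279]
tool_rot: [-0.002, 0.772, 0.635, 0.0]
contact_force: [0.0, 0.0, -0.7]
finger_gap: 0.605
```

```bash
python3 - <<'E'
from h import *
say();plan([.50,-.2285,.17],rot(10),"hasp")
E
```

```text
t 0.78 pos [ 0.3488 -0.398   0.2279] unit [-0.2509 -0.3001  0.2279] F [ 0.   0.  -0.7] gap 0.0516 q [-0.98  0.02  1.85  0.    1.27 -0.79]
hasp shift [0.1954, 0.1157, 0.0582] rot [-0.145, -0.136, -1.666] | d 0.234 ang 96
```

>>> {"name": "step_arm", "arguments": {
  "increments": [
    [[0.04, 0.025, 0.01], [-0.02, -0.015, -0.18], 0.022],
    [[0.08, 0.05, 0.02], [-0.035, -0.03, -0.36], 0.022],
    [[0.12, 0.07, 0.035], [-0.05, -0.05, -0.54], 0.022],
    [[0.16, 0.095, 0.045], [-0.065, -0.06, -0.72], 0.022],
    [[0.18, 0.11, 0.05], [-0.08, -0.075, -0.9], 0.022]
  ]
}}

```text
time_s: 1.4
position: [0.492, -0.2401, 0.177]
tool_rot: [0.051, 0.415, 0.908, -0.002]
contact_force: [-0.1, -0.3, -0.5]
finger_gap: 0.259
```

```bash
python3 - <<'E'
from h import *
say();plan([.515,-.2285,.12],rot(10),"hasp")
E
```

```text
t 1.40 pos [ 0.492  -0.2401  0.177 ] unit [-0.1233 -0.1294  0.177 ] F [-0.1 -0.3 -0.5] gap 0.0221 q [-0.59  0.05  1.92  0.01  1.06 -1.31]
hasp shift [-0.0008, 0.0228, 0.0582] rot [-0.066, -0.061, -0.758] | d 0.063 ang 44
```

>>> {"name": "step_arm", "arguments": {
  "increments": [
    [[0, 0.01, 0.01], [-0.02, -0.015, -0.18], 0.022],
    [[0, 0.02, 0.02], [-0.035, -0.03, -0.36], 0.022],
    [[0, 0.023, 0.04], [-0.05, -0.05, -0.54], 0.022],
    [[0, 0.023, 0.055], [-0.066, -0.061, -0.74], 0.022],
    [[-0.001, 0.023, 0.058], [-0.066, -0.061, -0.758], 0.022]
  ]
}}

```text
time_s: 2.02
position: [0.5139, -0.2277, 0.1185]
tool_rot: [0.085, 0.048, 0.995, -0.003]
contact_force: [0.6, -0.6, 0.4]
finger_gap: 0.256
```

```bash
python3 - <<'E'
from h import *
say();plan([.515,-.2285,.085],rot(10),"hasp")
o,_=st();im,D=camera("wrist");im2,D2=camera("top")
np.savez("pics/w1.npz",im=im,d=D,p=o["position"],q=o["tool_rot"])
h=red(im)
for c,s,l in comps(h,60):
    p=np.argwhere(l)[:,::-1];P=dep("wrist",p,D,o);print(c,s,np.median(P,0).round(4))
    s_=P[abs(P[:,2]-.072)<.004]
    if len(s_)>20:
        Q=np.array([w2u(x) for x in s_]);a=np.linspace(Q[:,0].min(),Q[:,0].max(),6)
        for i in range(5):
            k=(Q[:,0]>=a[i])&(Q[:,0]<a[i+1]);print(a[i:i+2].round(3),Q[k,1].min().round(4),np.median(Q[k,1]).round(4),Q[k,1].max().round(4))
cv2.imwrite("pics/w1.png",np.hstack([cv2.resize(im,(400,300)),cv2.resize(im2[200:350,380:580],(400,300))])[:,:,::-1])
E
```

```text
t 2.02 pos [ 0.5139 -0.2277  0.1185] unit [-0.1027 -0.115   0.1185] F [ 0.6 -0.6  0.4] gap 0.0219 q [-0.59  0.13  1.97  0.11  0.89 -2.12]
hasp shift [0.0045, -0.0007, 0.0332] rot [0.002, -0.003, -0.001] | d 0.033 ang 0
[318.85584563 288.36492622] [ 305  192   29  182 1762] [ 0.5337 -0.2316  0.0723]
[-0.132 -0.108] -0.1167 -0.1127 -0.109
[-0.108 -0.083] -0.1192 -0.1156 -0.1121
[-0.083 -0.059] -0.1221 -0.1181 -0.1139
[-0.059 -0.035] -0.1252 -0.121 -0.117
[-0.035 -0.011] -0.1271 -0.1235 -0.1198
```

View pics/w1.png

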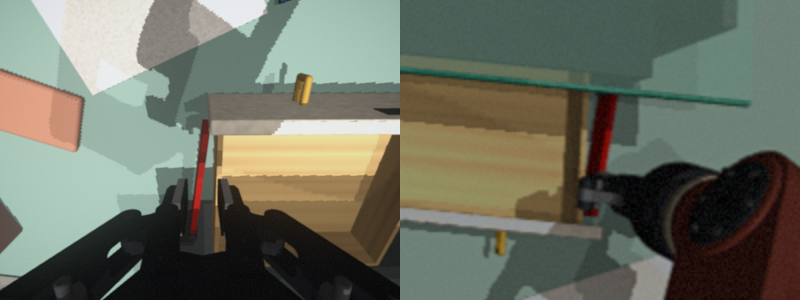

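>>> {"name": "step_arm", "arguments": {
  "increments": [
    [[0.002, 0, 0.015], [0, 0, 0], 0.022],
    [[0.003, 0, 0.03], [0, 0, 0], 0.022],
    [[0.004, 0, 0.038], [0, 0, 0], 0.022],
    [[0.004, 0, 0.04], [0, 0, 0], 0.022]
  ]
}}

```text
time_s: 2.62
position: [0.5173, -0.2282, 0.0785]
tool_rot: [0.086, 0.049, 0.995, -0.003]
contact_force: [0.1, -0.5, -0.8]
finger_gap: 0.258
```

```bash
python3 - <<'E'
from h import *
say()
o,_=st();im,D=camera("wrist")
cv2.imwrite("pics/w2.png",im[220:460,160:480,::-1])
E
```

```text
t 2.62 pos [ 0.5173 -0.2282  0.0785] unit [-0.0992 -0.1152  0.0785] F [ 0.1 -0.5 -0.8] gap 0.022 q [-0.58  0.2   1.98  0.11  0.81 -2.13]
```

View pics/w2.png

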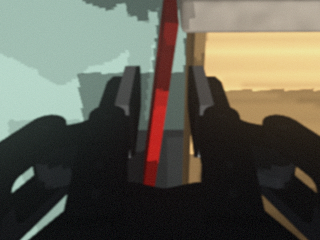

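>>> {"name": "step_arm", "arguments": {
  "increments": [
    [[0, 0, 0.002], [0, 0, 0], 0.022],
    [[0, 0, 0.004], [0, 0, 0], 0.022],
    [[0, 0, 0.005], [0, 0, 0], 0.022]
  ]
}}

```text
time_s: 3.05
position: [0.5205, -0.2291, 0.0765]
tool_rot: [0.088, 0.049, 0.995, -0.004]
contact_force: [-0.7, 3.0, 9.6]
finger_gap: 0.257
```

>>> {"name": "step_arm", "arguments": {
  "increments": [
    [[0, -0.004, -0.001], [0, 0, 0], 0.022],
    [[0, -0.01, -0.001], [0, 0, 0], 0.022],
    [[0, -0.016, -0.001], [0, 0, 0], 0.022],
    [[0, -0.022, -0.001], [0, 0, 0], 0.022],
    [[0, -0.028, 0.0], [0, 0, 0], 0.022]
  ]
}}

```text
time_s: 3.68
position: [0.5175, -0.2574, 0.0762]
tool_rot: [0.088, 0.049, 0.995, -0.004]
contact_force: [1.1, 0.6, 0.3]
finger_gap: 0.255
```

>>> {"name": "step_arm", "arguments": {
  "increments": [
    [[0, -0.006, 0.002], [0, 0, 0], 0.022],
    [[0, -0.012, 0.004], [0, 0, 0], 0.022],
    [[0, -0.018, 0.006], [0, 0, 0], 0.022],
    [[0, -0.022, 0.006], [0, 0, 0], 0.022],
    [[0, -0.022, 0.006], [0, 0, 0], 0.022]
  ]
}}

```text
time_s: 4.3
position: [0.5163, -0.2797, 0.0702]
tool_rot: [0.088, 0.049, 0.995, -0.004]
contact_force: [0.4, -0.3, 0.9]
finger_gap: 0.257
```

>>> {"name": "step_arm", "arguments": {
  "increments": [
    [[0, 0.005, -0.02], [0, 0, 0], 0.022],
    [[0, 0.005, -0.06], [0, 0, 0], 0.022],
    [[0, 0.005, -0.1], [0, 0, 0], 0.0854]
  ]
}}

```text
time_s: 4.68
position: [0.4989, -0.2729, 0.1693]
tool_rot: [0.087, 0.049, 0.995, -0.004]
contact_force: [-0.6, -1.4, 0.4]
finger_gap: 0.454
```

```bash
cat >> h.py <<'E'
def hasp(n):
    o,_=st();im,D=camera(n)
    P=[]
    for c,s,l in comps(red(im),40):
        p=np.argwhere(l)[:,::-1];Q=dep(n,p,D,o);Q=Q[abs(Q[:,2]-.072)<.004]
        if len(Q): Q=(Q-UF)@U;P.append(Q[(abs(Q[:,0]+.07)<.1)&(abs(Q[:,1]+.12)<.14)])
    P=np.vstack(P);d=P[:,:2]-[-.007,-.128];k=np.hypot(*d.T)>.04
    print("hasp pts",k.sum(),"angle",np.median(np.arctan2(-d[k,0],d[k,1])).round(3),"rmax",np.hypot(*d.T).max().round(3));return im,D
E
python3 - <<'E'
from h import *
say()
for n in("wrist","top"):
    try: hasp(n)
    except Exception as e: print(e)
plan([.46,.0,.19],rot(10),"mid");plan([.4545,.2508,.17],rot(10),"jar")
E
```

```text
t 4.67 pos [ 0.4989 -0.2729  0.1693] unit [-0.1133 -0.1614  0.1693] F [-0.6 -1.4  0.4] gap 0.0388 q [-0.67  0.08  1.92  0.11  1.   -2.2 ]
hasp pts 809 angle 1.938 rmax 0.124
hasp pts 117 angle 1.941 rmax 0.117
mid shift [0.0649, 0.2701, -0.029] rot [-0.005, 0.01, -0.003] | d 0.279 ang 1
jar shift [0.098, 0.5192, -0.0161] rot [-0.005, 0.01, -0.003] | d 0.529 ang 1
```

>>> {"name": "step_arm", "arguments": {
  "increments": [
    [[0.01, 0.06, -0.015], [0, 0, 0], 0.0854],
    [[0.03, 0.12, -0.025], [0, 0, 0], 0.0854],
    [[0.04, 0.18, -0.03], [0, 0, 0], 0.0854],
    [[0.055, 0.24, -0.03], [0, 0, 0], 0.0854],
    [[0.065, 0.3, -0.03], [-0.005, 0.01, -0.003], 0.0854]
  ]
}}

```text
time_s: 5.4
position: [0.4615, 0.0317, 0.1903]
tool_rot: [0.087, 0.047, 0.995, -0.004]
contact_force: [0.8, -0.7, 0.8]
finger_gap: 0.999
```

>>> {"name": "step_arm", "arguments": {
  "increments": [
    [[0.01, 0.06, 0.0], [0, 0, 0], 0.0854],
    [[0.02, 0.11, 0.0], [0, 0, 0], 0.0854],
    [[0.03, 0.16, 0.0], [0, 0, 0], 0.0854],
    [[0.033, 0.21, 0.01], [0, 0, 0], 0.0854],
    [[0.033, 0.22, 0.01], [0, 0, 0], 0.0854]
  ]
}}

```text
time_s: 6.02
position: [0.4506, 0.2559, 0.1731]
tool_rot: [0.086, 0.045, 0.995, -0.005]
contact_force: [0.1, -0.0, 0.7]
finger_gap: 0.996
```

```bash
python3 - <<'E'
from h import *
say();o,_=st();im,D=camera("wrist")
for c,s,l in comps(red(im),200):
    p=np.argwhere(l)[:,::-1];P=dep("wrist",p,D,o);P=P[abs(P[:,2]-.071)<.003]
    if len(P)>100:
        e=cv2.minEnclosingCircle(P[:,:2].astype(np.float32));print("cap",P.mean(0).round(4),"circ",e, s)
plan([.4555,.2505,.10],rot(10),"above");plan([.4555,.2505,.040],rot(10),"grasp")
cv2.imwrite("pics/w3.png",im[:,:,::-1])
E
```

```text
t 6.03 pos [0.4506 0.2559 0.1731] unit [-0.2116  0.3604  0.1731] F [ 0.1 -0.   0.7] gap 0.0851 q [ 0.43 -0.03  2.02 -0.1   1.   -1.  ]
cap [0.4502 0.2537 0.0713] circ ((0.4518055319786072, 0.2531620264053345), 0.027885299175977707) [ 283  180   75   77 4514]
above shift [0.0079, -0.0046, 0.0733] rot [-0.0, -0.001, 0.003] | d 0.074 ang 0
grasp shift [0.0182, -0.0046, 0.1324] rot [-0.0, -0.001, 0.003] | d 0.134 ang 0
```

>>> {"name": "step_arm", "arguments": {
  "increments": [
    [[0.004, -0.003, 0.04], [0, 0, 0], 0.0854],
    [[0.01, -0.004, 0.075], [0, 0, 0], 0.0854],
    [[0.015, -0.004, 0.105], [0, 0, 0], 0.0854],
    [[0.019, -0.004, 0.128], [0, 0, 0], 0.0854],
    [[0.0195, -0.004, 0.132], [0, 0, 0], 0.0854]
  ]
}}

```text
time_s: 6.7
position: [0.4526, 0.2491, 0.0381]
tool_rot: [0.084, 0.046, 0.995, -0.006]
contact_force: [0.0, -0.3, -0.3]
finger_gap: 1.001
```

>>> {"name": "step_arm", "arguments": {
  "increments": [
    [[0, 0, 0], [0, 0, 0], 0.07],
    [[0, 0, 0], [0, 0, 0], 0.062],
    [[0, 0, 0], [0, 0, 0], 0.05],
    [[0, 0, 0], [0, 0, 0], 0.045],
    [[0, 0, 0], [0, 0, 0], 0.045]
  ],
  "squeeze": 30
}}

```text
time_s: 7.32
position: [0.4541, 0.2497, 0.0398]
tool_rot: [0.086, 0.046, 0.995, -0.005]
contact_force: [-1.7, -0.1, 7.2]
finger_gap: 0.648
```

>>> {"name": "step_arm", "arguments": {
  "increments": [
    [[-0.002, 0, -0.012], [0, 0, 0], 0.045],
    [[-0.007, 0, -0.04], [0, 0, 0], 0.045],
    [[-0.012, 0, -0.07], [0, 0, 0], 0.045],
    [[-0.018, 0, -0.1], [0, 0, 0], 0.045],
    [[-0.022, 0, -0.124], [0, 0, 0], 0.045]
  ]
}}

```text
time_s: 7.95
position: [0.4544, 0.25, 0.1674]
tool_rot: [0.086, 0.046, 0.995, -0.005]
contact_force: [-0.6, 0.2, -1.6]
finger_gap: 0.648
```

```bash
python3 - <<'E'
from h import *
say();o,_=st();im,D=camera("top")
for c,s,l in comps(red(im),200): print(c,s,dep("top",c,D))
im,D=camera("wrist")
for c,s,l in comps(red(im),200):
    P=dep("wrist",np.argwhere(l)[:,::-1],D,o);print("w",c,s,np.median(P,0).round(4),cv2.minEnclosingCircle(P[:,:2].astype(np.float32)))
plan(u2w([-.10,0,.165]),rot(10),"over");
E
```

```text
t 7.95 pos [0.4544 0.25   0.1674] unit [-0.2072  0.355   0.1674] F [-0.6  0.2 -1.6] gap 0.0553 q [ 0.42 -0.02  2.02 -0.1   0.99 -1.01]
[216.63943662 319.2028169 ] [199 311  33  17 355] [[0.46759483 0.24475276 0.19749975]]
[154.39514761 403.93383101] [  99  344  114  136 5894] [[0.39953188 0.24112297 0.49618358]]
[ 91.28136531 435.64391144] [  82  385   22   95 1084] [[0.37303373 0.29516474 0.50397657]]
w [323.936   344.24225] [  249   277   152   132 16000] [0.4432 0.2523 0.1988] ((0.41725072264671326, 0.25439733266830444), 0.05954264849424362)
over shift [-0.1018, -0.3564, 0.0227] rot [0.002, 0.004, 0.002] | d 0.371 ang 0
```

>>> {"name": "step_arm", "arguments": {
  "increments": [
    [[-0.006, -0.02, 0.001], [0, 0, 0], 0.045],
    [[-0.017, -0.06, 0.004], [0, 0, 0], 0.045],
    [[-0.03, -0.105, 0.007], [0, 0, 0], 0.045],
    [[-0.043, -0.15, 0.01], [0, 0, 0], 0.045],
    [[-0.055, -0.195, 0.012], [0, 0, 0], 0.045]
  ]
}}

```text
time_s: 8.68
position: [0.4935, 0.0503, 0.1658]
tool_rot: [0.088, 0.046, 0.995, -0.004]
contact_force: [0.2, -0.1, -0.8]
finger_gap: 0.643
```

>>> {"name": "step_arm", "arguments": {
  "increments": [
    [[-0.013, -0.045, 0.003], [0, 0, 0], 0.045],
    [[-0.025, -0.09, 0.006], [0, 0, 0], 0.045],
    [[-0.035, -0.125, 0.008], [0, 0, 0], 0.045],
    [[-0.042, -0.15, 0.01], [0, 0, 0], 0.045],
    [[-0.047, -0.162, 0.01], [0, 0, 0], 0.045]
  ]
}}

```text
time_s: 9.3
position: [0.5253, -0.1163, 0.1625]
tool_rot: [0.087, 0.047, 0.995, -0.003]
contact_force: [-0.3, 0.3, -0.9]
finger_gap: 0.647
```

```bash
python3 - <<'E'
from h import *
say();o,_=st();im,D=camera("wrist")
for c,s,l in comps(red(im),200):
    P=dep("wrist",np.argwhere(l)[:,::-1],D,o);print("w",c,s,np.median(P,0).round(4))
m=mask(im,(0,0,110),(180,60,255))
for c,s,l in comps(m,150):
    P=dep("wrist",np.argwhere(l)[:,::-1],D,o);k=abs(P[:,2]-.1)<.004
    if k.sum()>50: Q=(P[k]-UF)@U;print("front top",k.sum(),Q.min(0).round(3),Q.max(0).round(3))
plan(u2w([-.10,0,.054]),rot(10),"place");cv2.imwrite("pics/w4.png",im[:,:,::-1])
E
```

```text
t 9.30 pos [ 0.5253 -0.1163  0.1625] unit [-0.1018 -0.003   0.1625] F [-0.3  0.3 -0.9] gap 0.0552 q [-0.38  0.01  2.    0.06  0.96 -1.88]
w [141.40372671 278.51635611] [  61  200  126  130 2415] [ 0.5708 -0.2563  0.0686]
w [323.85370094 344.5890462 ] [  249   277   152   132 16104] [ 0.5143 -0.1141  0.1939]
front top 8670 [-0.152 -0.108  0.096] [-0.139  0.113  0.102]
place shift [0.0182, 0.0037, 0.1077] rot [0.001, 0.001, 0.001] | d 0.109 ang 0
```

View pics/w4.png

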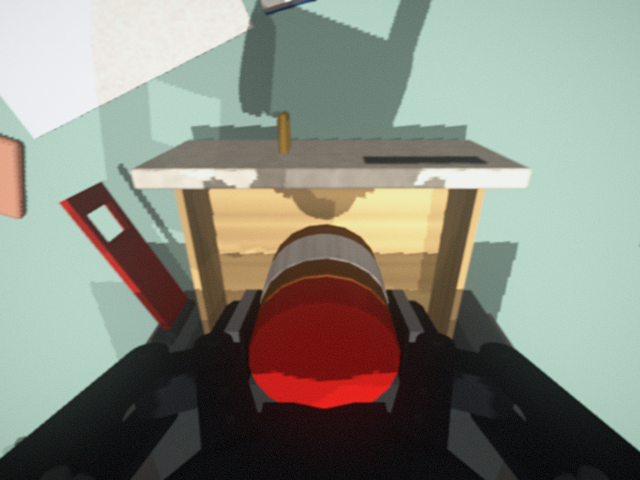

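>>> {"name": "step_arm", "arguments": {
  "increments": [
    [[0.003, 0.003, 0.025], [0, 0, 0], 0.045],
    [[0.009, 0.003, 0.06], [0, 0, 0], 0.045],
    [[0.015, 0.003, 0.09], [0, 0, 0], 0.045],
    [[0.018, 0.003, 0.104], [0, 0, 0], 0.045],
    [[0.0185, 0.003, 0.108], [0, 0, 0], 0.045]
  ]
}}

```text
time_s: 9.98
position: [0.5265, -0.1133, 0.0527]
tool_rot: [0.087, 0.046, 0.995, -0.003]
contact_force: [1.0, 0.4, -1.0]
finger_gap: 0.647
```

>>> {"name": "step_arm", "arguments": {
  "increments": [
    [[0, 0, 0.001], [0, 0, 0], 0.045],
    [[0, 0, 0.001], [0, 0, 0], 0.045]
  ]
}}

```text
time_s: 10.22
position: [0.5277, -0.1136, 0.0529]
tool_rot: [0.088, 0.046, 0.995, -0.004]
contact_force: [0.1, -0.2, -1.2]
finger_gap: 0.65
```

>>> {"name": "step_arm", "arguments": {
  "increments": [
    [[0, 0, 0.001], [0, 0, 0], 0.045],
    [[0, 0, 0.002], [0, 0, 0], 0.045],
    [[0.001, 0, 0.003], [0, 0, 0], 0.045],
    [[0.001, 0, 0.003], [0, 0, 0], 0.045]
  ]
}}

```text
time_s: 10.72
position: [0.5291, -0.114, 0.0518]
tool_rot: [0.089, 0.046, 0.995, -0.004]
contact_force: [-0.9, 1.4, 6.5]
finger_gap: 0.646
```

>>> {"name": "step_arm", "arguments": {
  "increments": [
    [[0, 0, -0.0005], [0, 0, 0], 0.058],
    [[0, 0, -0.0005], [0, 0, 0], 0.065],
    [[0, 0, -0.0005], [0, 0, 0], 0.075],
    [[0, 0, -0.0005], [0, 0, 0], 0.0854],
    [[0, 0, -0.0005], [0, 0, 0], 0.0854]
  ]
}}

```text
time_s: 11.35
position: [0.5289, -0.1139, 0.0521]
tool_rot: [0.089, 0.046, 0.995, -0.004]
contact_force: [-1.0, -0.3, 0.2]
finger_gap: 1.0
```

>>> {"name": "step_arm", "arguments": {
  "increments": [
    [[-0.003, 0, -0.015], [0, 0, 0], 0.0854],
    [[-0.009, 0, -0.05], [0, 0, 0], 0.0854],
    [[-0.016, 0, -0.09], [0, 0, 0], 0.0854],
    [[-0.02, 0, -0.115], [0, 0, 0], 0.0854]
  ]
}}

```text
time_s: 11.85
position: [0.5295, -0.1144, 0.1726]
tool_rot: [0.092, 0.046, 0.995, -0.005]
contact_force: [-0.9, -0.3, 0.2]
finger_gap: 1.0
```

```bash
cat >> h.py <<'E'
def jar(n="wrist"):
    o,_=st();im,D=camera(n)
    for c,s,l in comps(red(im),200):
        P=dep(n,np.argwhere(l)[:,::-1],D,o);P=P[abs(P[:,2]-.083)<.004]
        if len(P)>100:
            e=cv2.minEnclosingCircle(P[:,:2].astype(np.float32));print("cap",len(P),"z",np.median(P[:,2]).round(4),np.ptp(P[:,2]).round(4),"unit",w2u([*e[0],0]).round(4),"r",round(e[1],4))
    return im,D,o
E
python3 - <<'E'
from h import *
say();jar()
for n in ("top",):jar(n)
plan(u2w([-.215,.0,.13]),rot(35),"back")
E
```

```text
t 11.85 pos [ 0.5295 -0.1144  0.1726] unit [-0.0979 -0.0007  0.1726] F [-0.9 -0.3  0.2] gap 0.0854 q [-0.37 -0.    1.99  0.06  0.97 -1.88]
cap 4755 z 0.0833 0.0065 unit [-0.0998  0.0006  0.    ] r 0.0284
back shift [0.1251, 0.0015, 0.0212] rot [-0.001, -0.422, 0.003] | d 0.127 ang 24
```

>>> {"name": "step_arm", "arguments": {
  "increments": [
    [[0.03, 0.005, 0.0], [0, -0.09, 0], 0.05],
    [[0.06, 0.01, 0.005], [0, -0.18, 0], 0.02],
    [[0.09, 0.015, 0.01], [0, -0.27, 0], 0.0],
    [[0.115, 0.02, 0.015], [0, -0.36, 0], 0.0],
    [[0.125, 0.021, 0.02], [0, -0.42, 0], 0.0]
  ]
}}

```text
time_s: 12.58
position: [0.4179, -0.0838, 0.1327]
tool_rot: [0.298, 0.043, 0.953, -0.014]
contact_force: [-7.1, -1.3, 3.0]
finger_gap: -0.001
```

```bash
python3 - <<'E'
from h import *
say()
plan(u2w([-.19,.02,.07]),rot(38),"down")
E
```

```text
t 12.57 pos [ 0.4179 -0.0838  0.1327] unit [-0.2119  0.0192  0.1327] F [-7.1 -1.3  3. ] gap -0.0001 q [-0.54 -0.48  2.55  0.48  0.57 -2.36]
down shift [0.0177, 0.0008, 0.064] rot [0.001, -0.057, 0.004] | d 0.066 ang 3
```

```bash
python3 - <<'E'
from h import *
say()
plan(u2w([-.195,.02,.11]),rot(20),"a");plan(u2w([-.18,.02,.07]),rot(20),"b");plan(u2w([-.17,.02,.07]),rot(20),"c")
E
```

```text
t 12.57 pos [ 0.4179 -0.0838  0.1327] unit [-0.2119  0.0192  0.1327] F [-7.1 -1.3  3. ] gap -0.0001 q [-0.54 -0.48  2.55  0.48  0.57 -2.36]
a shift [-0.0009, 0.0007, 0.0282] rot [0.0, 0.257, 0.005] | d 0.028 ang 15
b shift [0.0095, 0.0007, 0.0697] rot [0.0, 0.257, 0.005] | d 0.070 ang 15
c shift [0.0013, 0.0007, 0.0753] rot [0.0, 0.257, 0.005] | d 0.075 ang 15
```

>>> {"name": "step_arm", "arguments": {
  "increments": [
    [[-0.001, 0, 0.01], [0, 0.13, 0], 0.0],
    [[-0.001, 0, 0.028], [0, 0.257, 0], 0.0],
    [[0.005, 0, 0.05], [0, 0.257, 0], 0.0],
    [[0.0095, 0, 0.0697], [0, 0.257, 0], 0.0],
    [[0.0095, 0, 0.0697], [0, 0.257, 0], 0.0]
  ]
}}

```text
time_s: 13.2
position: [0.4477, -0.0857, 0.0675]
tool_rot: [0.171, 0.045, 0.984, -0.008]
contact_force: [0.3, -1.0, -0.1]
finger_gap: -0.002
```

```bash
python3 - <<'E'
from h import *
say()
for x,L in((-.16,20),(-.13,24),(-.10,28),(-.07,32),(-.05,35)): plan(u2w([x,.02,.068]),rot(L),x)
E
```

```text
t 13.20 pos [ 0.4477 -0.0857  0.0675] unit [-0.182   0.0201  0.0675] F [ 0.3 -1.  -0.1] gap -0.0001 q [-0.41 -0.1   2.35  0.2   0.57 -2.05]
-0.16 shift [-0.0209, -0.0002, 0.0069] rot [0.002, -0.005, 0.004] | d 0.022 ang 0
-0.13 shift [-0.0492, -0.0003, 0.017] rot [0.002, -0.075, 0.004] | d 0.052 ang 4
-0.1 shift [-0.0774, -0.0005, 0.0272] rot [0.002, -0.145, 0.004] | d 0.082 ang 8
-0.07 shift [-0.1056, -0.0006, 0.0373] rot [0.002, -0.215, 0.004] | d 0.112 ang 12
-0.05 shift [-0.1245, -0.0007, 0.044] rot [0.002, -0.267, 0.004] | d 0.132 ang 15
```

>>> {"name": "step_arm", "arguments": {
  "increments": [
    [[-0.01, 0, 0.003], [0, -0.005, 0], 0.0],
    [[-0.018, 0, 0.006], [0, -0.005, 0], 0.0],
    [[-0.025, 0, 0.009], [0, -0.02, 0], 0.0],
    [[-0.034, 0, 0.012], [0, -0.04, 0], 0.0],
    [[-0.044, 0, 0.016], [0, -0.07, 0], 0.0]
  ]
}}

```text
time_s: 13.82
position: [0.4952, -0.0903, 0.0675]
tool_rot: [0.206, 0.044, 0.977, -0.01]
contact_force: [-1.9, 0.6, 1.5]
finger_gap: 0.001
```

>>> {"name": "step_arm", "arguments": {
  "increments": [
    [[-0.008, 0, 0.004], [0, -0.02, 0], 0.0],
    [[-0.016, 0, 0.007], [0, -0.04, 0], 0.0],
    [[-0.024, 0, 0.011], [0, -0.06, 0], 0.0],
    [[-0.032, 0, 0.014], [0, -0.08, 0], 0.0],
    [[-0.04, 0, 0.018], [0, -0.1, 0], 0.0]
  ]
}}

```text
time_s: 14.45
position: [0.539, -0.094, 0.0668]
tool_rot: [0.255, 0.044, 0.966, -0.012]
contact_force: [-2.0, 1.1, -1.4]
finger_gap: 0.004
```

```bash
python3 - <<'E'
from h import *
say()
for x,L in((-.06,33),(-.02,40),(-.01,40),(0,40)): plan(u2w([x,.02,.066]),rot(L),x)
im,D,o=jar();jar("top")
E
```

```text
t 14.45 pos [ 0.539  -0.094   0.0668] unit [-0.0903  0.0205  0.0668] F [-2.   1.1 -1.4] gap 0.0003 q [-0.38  0.06  2.26  0.42  0.35 -2.21]
-0.06 shift [-0.026, -0.0006, 0.0157] rot [0.002, -0.06, 0.004] | d 0.030 ang 3
-0.02 shift [-0.0608, -0.0008, 0.0354] rot [0.003, -0.182, 0.004] | d 0.070 ang 10
-0.01 shift [-0.0695, -0.0008, 0.0404] rot [0.003, -0.182, 0.004] | d 0.080 ang 10
0 shift [-0.0782, -0.0009, 0.0453] rot [0.003, -0.182, 0.004] | d 0.090 ang 10
cap 472 z 0.0819 0.0073 unit [-0.0255  0.0002  0.    ] r 0.0279
```

>>> {"name": "step_arm", "arguments": {
  "increments": [
    [[-0.008, 0, 0.005], [0, -0.01, 0], 0.0],
    [[-0.016, 0, 0.01], [0, -0.02, 0], 0.0],
    [[-0.024, 0, 0.014], [0, -0.03, 0], 0.0],
    [[-0.033, 0, 0.019], [0, -0.04, 0], 0.0],
    [[-0.041, 0, 0.024], [0, -0.05, 0], 0.0]
  ]
}}

```text
time_s: 15.18
position: [0.5879, -0.0988, 0.0669]
tool_rot: [0.28, 0.044, 0.959, -0.013]
contact_force: [-1.7, -0.1, -0.5]
finger_gap: 0.003
```

```bash
python3 - <<'E'
from h import *
say()
for x,L in((-.02,32),(-.02,35),(-.01,35),(0,35)): plan(u2w([x,.02,.062]),rot(L),(x,L))
im,D=camera("wrist");cv2.imwrite("pics/w5.png",im[:,:,::-1])
E
```

```text
t 15.18 pos [ 0.5879 -0.0988  0.0669] unit [-0.0413  0.0204  0.0669] F [-1.7 -0.1 -0.5] gap 0.0003 q [-0.35  0.15  2.18  0.5   0.3  -2.27]
(-0.02, 32) shift [-0.0153, -0.0005, 0.0156] rot [0.002, 0.01, 0.004] | d 0.022 ang 1
(-0.02, 35) shift [-0.0153, -0.0005, 0.0156] rot [0.002, -0.042, 0.004] | d 0.022 ang 2
(-0.01, 35) shift [-0.0237, -0.0005, 0.0209] rot [0.002, -0.042, 0.004] | d 0.032 ang 2
(0, 35) shift [-0.0321, -0.0005, 0.0263] rot [0.002, -0.042, 0.004] | d 0.042 ang 2
```

>>> {"name": "step_arm", "arguments": {
  "increments": [
    [[-0.006, 0, 0.004], [0, 0, 0], 0.0],
    [[-0.012, 0, 0.008], [0, 0, 0], 0.0],
    [[-0.018, 0, 0.012], [0, 0, 0], 0.0],
    [[-0.023, 0, 0.015], [0, 0, 0], 0.0],
    [[-0.027, 0, 0.018], [0, 0, 0], 0.0]
  ]
}}

```text
time_s: 15.85
position: [0.6182, -0.1013, 0.0651]
tool_rot: [0.278, 0.043, 0.96, -0.012]
contact_force: [-33.9, -1.4, 22.6]
finger_gap: 0.002
```

```bash
python3 - <<'E'
from h import *
say();im,D,o=jar()
t,d=None,None
# front face plane points via white pixels
m=mask(im,(0,0,60),(180,70,255));P=dep("wrist",np.argwhere(m)[:,::-1],D,o);Q=(P-UF)@U
k=(abs(Q[:,0]+.01)<.03)&(abs(Q[:,1])<.1)&(Q[:,2]>.04)&(Q[:,2]<.09);print("front x",k.sum(),np.percentile(Q[k,0],[10,50,90]).round(4))
cv2.imwrite("pics/w5.png",im[:,:,::-1])
E
```

```text
t 15.85 pos [ 0.6182 -0.1013  0.0651] unit [-0.0108  0.0207  0.0651] F [-33.9  -1.4  22.6] gap 0.0001 q [-0.34  0.21  2.1   0.45  0.31 -2.21]
front x 28273 [-0.0014 -0.0004  0.0003]
```

View pics/w5.png

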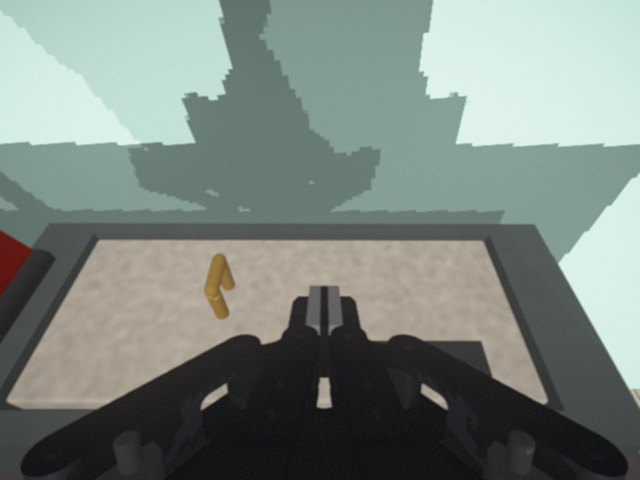

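```bash
cat >> h.py <<'E'
def C(th,r=.065,off=.019,z=.058):
    return u2w([-.007-r*np.sin(th)-off*np.cos(th),-.128+r*np.cos(th)-off*np.sin(th),z])
E
python3 - <<'E'
from h import *
plan(u2w([-.05,.02,.075]),rot(33,-3),"back")
plan(u2w([-.10,.0,.11]),rot(33,-12),"up")
plan(u2w([-.10,-.20,.11]),rot(33,-12),"across")
print(w2u(C(1.94,off=.04)))
E
```

```text
back shift [0.0274, -0.0006, -0.0295] rot [0.032, -0.014, 0.048] | d 0.040 ang 3
up shift [0.0511, -0.0203, -0.0858] rot [0.117, -0.014, 0.181] | d 0.102 ang 12
across shift [0.052, -0.2203, -0.0866] rot [0.117, -0.014, 0.181] | d 0.242 ang 12
[-0.05318506 -0.18876134  0.058     ]
```

>>> {"name": "step_arm", "arguments": {
  "increments": [
    [[0.012, 0, -0.009], [0, 0, 0], 0.0],
    [[0.028, 0, -0.03], [0.03, -0.014, 0.05], 0.0],
    [[0.045, -0.01, -0.065], [0.08, -0.014, 0.12], 0.0],
    [[0.051, -0.02, -0.086], [0.117, -0.014, 0.18], 0.0],
    [[0.051, -0.06, -0.086], [0.117, -0.014, 0.181], 0.0]
  ]
}}

```text
time_s: 16.52
position: [0.5247, -0.1522, 0.1123]
tool_rot: [0.283, 0.144, 0.947, -0.044]
contact_force: [0.3, 0.2, -0.1]
finger_gap: -0.001
```

```bash
python3 - <<'E'
from h import *
say()
plan(u2w([-.10,-.205,.11]),rot(33,-12),"across")
plan(u2w([-.053,-.195,.075]),rot(33,-12),"down")
plan(u2w([-.053,-.19,.058]),rot(33,-12),"down")
hasp("top")
E
```

```text
t 16.52 pos [ 0.5247 -0.1522  0.1123] unit [-0.099  -0.0388  0.1123] F [ 0.3  0.2 -0.1] gap -0.0001 q [-0.46 -0.06  2.29  0.25  0.35 -1.93]
across shift [-0.0264, -0.1629, 0.0202] rot [0.001, 0.005, 0.003] | d 0.166 ang 0
down shift [-0.0439, -0.1434, 0.0736] rot [0.001, 0.005, 0.003] | d 0.167 ang 0
down shift [-0.0337, -0.1385, 0.0872] rot [0.001, 0.005, 0.003] | d 0.167 ang 0
hasp pts 134 angle 1.944 rmax 0.123
```

>>> {"name": "step_arm", "arguments": {
  "increments": [
    [[-0.009, -0.055, 0.007], [0, 0, 0], 0.0],
    [[-0.018, -0.11, 0.013], [0, 0.005, 0], 0.0],
    [[-0.026, -0.163, 0.02], [0, 0.005, 0], 0.0],
    [[-0.026, -0.163, 0.02], [0, 0.005, 0], 0.0],
    [[-0.044, -0.15, 0.06], [0, 0.005, 0], 0.0]
  ]
}}

```text
time_s: 17.2
position: [0.548, -0.3242, 0.0906]
tool_rot: [0.284, 0.146, 0.946, -0.047]
contact_force: [0.3, -0.3, 0.8]
finger_gap: -0.003
```

```bash
python3 - <<'E'
from h import *
say()
plan(u2w([-.053,-.195,.075]),rot(33,-12),"down")
plan(u2w([-.053,-.19,.058]),rot(33,-12),"down")
for t in(1.94,1.8,1.6,1.4,1.2): plan(C(t),rot(33,-12),t)
E
```

```text
t 17.20 pos [ 0.548  -0.3242  0.0906] unit [-0.0596 -0.2078  0.0906] F [ 0.3 -0.3  0.8] gap -0.0002 q [-0.75  0.18  2.08  0.62  0.41 -2.54]
down shift [0.0055, 0.014, 0.0149] rot [-0.008, 0.008, -0.0] | d 0.021 ang 1
down shift [0.0157, 0.019, 0.0285] rot [-0.008, 0.008, -0.0] | d 0.038 ang 1
1.94 shift [0.0256, 0.0377, 0.0218] rot [-0.008, 0.008, -0.0] | d 0.051 ang 1
1.8 shift [0.0313, 0.0443, 0.018] rot [-0.008, 0.008, -0.0] | d 0.057 ang 1
1.6 shift [0.0379, 0.0552, 0.0136] rot [-0.008, 0.008, -0.0] | d 0.068 ang 1
1.4 shift [0.0425, 0.0675, 0.0104] rot [-0.008, 0.008, -0.0] | d 0.080 ang 1
1.2 shift [0.045, 0.0807, 0.0087] rot [-0.008, 0.008, -0.0] | d 0.093 ang 1
```

>>> {"name": "step_arm", "arguments": {
  "increments": [
    [[0, 0, 0], [0, 0, 0.17], 0.0],
    [[0, 0, 0], [0, 0, 0.34], 0.0],
    [[0.005, 0.007, 0.015], [0, 0.005, 0.4], 0.0],
    [[0.014, 0.012, 0.027], [0, 0.005, 0.4], 0.0],
    [[0.0155, 0.013, 0.0285], [0, 0.005, 0.4], 0.0]
  ]
}}

```text
time_s: 17.82
position: [0.5541, -0.3108, 0.0567]
tool_rot: [0.284, 0.331, 0.9, 0.011]
contact_force: [0.0, 0.1, 0.7]
finger_gap: -0.003
```

```bash
python3 - <<'E'
from h import *
say()
for t in(1.94,1.7,1.5,1.3,1.1): plan(C(t),rot(33,-12,23),t)
E
```

```text
t 17.82 pos [ 0.5541 -0.3108  0.0567] unit [-0.0547 -0.1939  0.0567] F [0.  0.1 0.7] gap -0.0003 q [-0.72  0.25  2.08  0.7   0.35 -2.2 ]
1.94 shift [0.0168, 0.0178, -0.0073] rot [-0.004, 0.003, 0.002] | d 0.026 ang 0
1.7 shift [0.0299, 0.0252, -0.0133] rot [-0.004, 0.003, 0.002] | d 0.041 ang 0
1.5 shift [0.0397, 0.0337, -0.017] rot [-0.004, 0.003, 0.002] | d 0.055 ang 0
1.3 shift [0.048, 0.0441, -0.0195] rot [-0.004, 0.003, 0.002] | d 0.068 ang 0
1.1 shift [0.0545, 0.0559, -0.0204] rot [-0.004, 0.003, 0.002] | d 0.081 ang 0
```

>>> {"name": "step_arm", "arguments": {
  "increments": [
    [[0.017, 0.018, -0.007], [0, 0, 0], 0.0],
    [[0.03, 0.025, -0.013], [0, 0, 0], 0.0],
    [[0.04, 0.034, -0.017], [0, 0, 0], 0.0],
    [[0.048, 0.044, -0.0195], [0, 0, 0], 0.0],
    [[0.0545, 0.056, -0.0205], [0, 0, 0], 0.0]
  ]
}}

```text
time_s: 18.45
position: [0.5428, -0.2307, 0.0587]
tool_rot: [0.285, 0.331, 0.899, 0.011]
contact_force: [0.3, -0.1, 0.0]
finger_gap: 0.002
```

```bash
python3 - <<'E'
from h import *
say()
for t in(1.0,.8,.6,.45,.3): plan(C(t,off=.018),rot(33,-12,23),t)
for n in ("top",):
  try: hasp(n)
  except Exception as e: print(e)
E
```

```text
t 18.45 pos [ 0.5428 -0.2307  0.0587] unit [-0.0736 -0.1152  0.0587] F [ 0.3 -0.1  0. ] gap 0.0002 q [-0.6   0.16  2.2   0.6   0.28 -2.  ]
1.0 shift [0.0028, 0.007, 0.0008] rot [-0.005, 0.004, 0.002] | d 0.008 ang 0
0.8 shift [0.006, 0.02, 0.0022] rot [-0.005, 0.004, 0.002] | d 0.021 ang 0
0.6 shift [0.0069, 0.0332, 0.0049] rot [-0.005, 0.004, 0.002] | d 0.034 ang 0
0.45 shift [0.006, 0.0428, 0.0078] rot [-0.005, 0.004, 0.002] | d 0.044 ang 0
0.3 shift [0.0039, 0.052, 0.0114] rot [-0.005, 0.004, 0.002] | d 0.053 ang 0
hasp pts 40 angle 1.127 rmax 0.068
```

>>> {"name": "step_arm", "arguments": {
  "increments": [
    [[0.003, 0.007, 0.001], [0, 0, 0], 0.0],
    [[0.006, 0.02, 0.002], [0, 0, 0], 0.0],
    [[0.007, 0.033, 0.005], [0, 0, 0], 0.0],
    [[0.006, 0.043, 0.008], [0, 0, 0], 0.0],
    [[0.004, 0.052, 0.0115], [0, 0, 0], 0.0]
  ]
}}

```text
time_s: 19.12
position: [0.5767, -0.1877, 0.0574]
tool_rot: [0.284, 0.331, 0.9, 0.012]
contact_force: [-1.1, -1.8, 0.9]
finger_gap: 0.0
```

```bash
python3 - <<'E'
from h import *
say()
for t,f in((.2,.017),(.1,.016),(0,.0138),(0,.011)): plan(C(t,off=f),rot(33,-12,23),(t,f))
im,D=camera("wrist");cv2.imwrite("pics/w6.png",im[:,:,::-1])
E
```

```text
t 19.12 pos [ 0.5767 -0.1877  0.0574] unit [-0.044  -0.0691  0.0574] F [-1.1 -1.8  0.9] gap 0.0 q [-0.47  0.19  2.16  0.38  0.24 -1.68]
(0.2, 0.017) shift [-0.0045, 0.0051, 0.0033] rot [-0.004, 0.002, 0.003] | d 0.008 ang 0
(0.1, 0.016) shift [-0.0078, 0.0111, 0.0067] rot [-0.004, 0.002, 0.003] | d 0.015 ang 0
(0, 0.0138) shift [-0.0126, 0.0171, 0.0111] rot [-0.004, 0.002, 0.003] | d 0.024 ang 0
(0, 0.011) shift [-0.0145, 0.0185, 0.0126] rot [-0.004, 0.002, 0.003] | d 0.027 ang 0
```

View pics/w6.png

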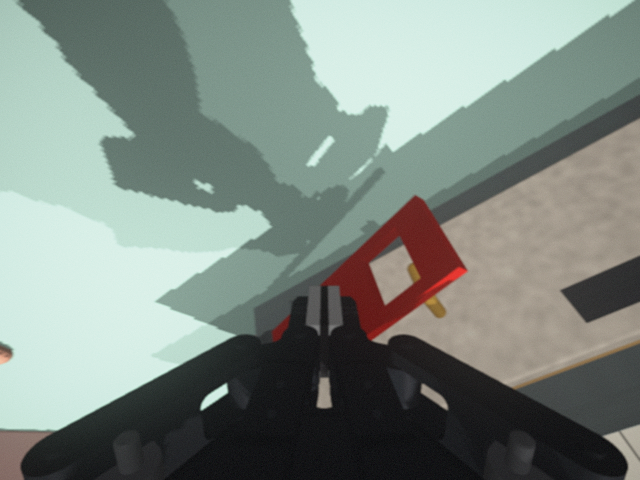

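>>> {"name": "step_arm", "arguments": {
  "increments": [
    [[-0.0045, 0.005, 0.0033], [0, 0, 0], 0.0],
    [[-0.008, 0.011, 0.0067], [0, 0, 0], 0.0],
    [[-0.0115, 0.0155, 0.01], [0, 0, 0], 0.0],
    [[-0.0145, 0.0185, 0.0126], [0, 0, 0], 0.0],
    [[-0.0145, 0.0185, 0.0126], [0, 0, 0], 0.0]
  ]
}}

```text
time_s: 19.8
position: [0.6, -0.1827, 0.0559]
tool_rot: [0.28, 0.331, 0.901, 0.012]
contact_force: [-16.3, 1.2, 9.0]
finger_gap: -0.001
```

```bash
cat >> h.py <<'E'
def face():
    o,_=st();im,D=camera("wrist");P=dep("wrist",np.argwhere(red(im))[:,::-1],D,o);Q=(P-UF)@U
    Q=Q[(Q[:,2]>.036)&(Q[:,2]<.069)&(abs(Q[:,1]+.065)<.07)&(abs(Q[:,0]+.03)<.06)]
    k=np.polyfit(Q[:,1],Q[:,0],1) if len(Q)>30 else None
    print("strap face pts",len(Q),"y",np.percentile(Q[:,1],[2,98]).round(3),"x",np.percentile(Q[:,0],[5,50,95]).round(4),"angle",None if k is None else -np.arctan(k[0]).round(3));return im,D,o
E
python3 - <<'E'
from h import *
say();face()
plan(C(0,off=.009),rot(33,-12,23))
E
```

```text
t 19.80 pos [ 0.6    -0.1827  0.0559] unit [-0.0212 -0.062   0.0559] F [-16.3   1.2   9. ] gap -0.0001 q [-0.44  0.23  2.11  0.29  0.25 -1.57]
strap face pts 5451 y [-0.107 -0.001] x [-0.0112 -0.0103 -0.009 ] angle -0.004
 shift [-0.0051, 0.0022, 0.001] rot [-0.005, -0.006, 0.003] | d 0.006 ang 0
```

```bash
python3 - <<'E'
from h import *
p=st()[0]["position"]
for d,h in((.02,0),(.08,.02),(.13,.06)): plan(p-U[:,0]*d+[0,0,h],st()[1],d)
E
```

```text
0.02 shift [0.0136, -0.0103, -0.0105] rot [0.0, 0.0, 0.0] | d 0.020 ang 0
0.08 shift [0.0443, -0.0369, -0.0589] rot [0.0, 0.0, 0.0] | d 0.082 ang 0
0.13 shift [0.0584, -0.0542, -0.1189] rot [0.0, 0.0, 0.0] | d 0.143 ang 0
```

>>> {"name": "step_arm", "arguments": {
  "increments": [
    [[0.0136, -0.0103, -0.0105], [0, 0, 0], 0.0],
    [[0.028, -0.022, -0.03], [0, 0, 0], 0.0],
    [[0.044, -0.037, -0.059], [0, 0, 0], 0.0],
    [[0.048, -0.042, -0.075], [0, 0, 0], 0.0],
    [[0.048, -0.042, -0.075], [0, 0, 0], 0.0]
  ]
}}

```text
time_s: 20.48
position: [0.5073, -0.1748, 0.0878]
tool_rot: [0.281, 0.331, 0.901, 0.012]
contact_force: [1.0, -0.5, 0.6]
finger_gap: -0.001
```

```bash
python3 - <<'E'
from h import *
say();im,D,o=face()
m=mask(im,(0,0,60),(180,70,255));P=dep("wrist",np.argwhere(m)[:,::-1],D,o);Q=(P-UF)@U
k=(abs(Q[:,0]+.01)<.03)&(abs(Q[:,1]-.05)<.045)&(Q[:,2]>.03)&(Q[:,2]<.09);print("front x",k.sum(),np.percentile(Q[k,0],[10,50,90]).round(4))
im2,D2=camera("top")
for nm,mm in(("blue",mask(im2,(100,150,90),(125,255,255))),("white",mask(im2,(0,0,130),(180,60,255)))):
    for c,s,l in comps(mm,300):
        if c[0]<230 and 240<c[1]<340: print(nm,c.round(1))
cv2.imwrite("pics/end.png",im[:,:,::-1])
E
```

```text
t 20.48 pos [ 0.5073 -0.1748  0.0878] unit [-0.1142 -0.0629  0.0878] F [ 1.  -0.5  0.6] gap -0.0001 q [-0.53 -0.03  2.31  0.38  0.32 -1.72]
strap face pts 3378 y [-0.08  -0.002] x [-0.0115 -0.0105 -0.0093] angle 0.0
front x 10423 [-0.0015 -0.0006  0.0003]
blue [159.1 319.4]
white [200.2 262.4]
white [ 38.7 284. ]
```

View pics/end.png

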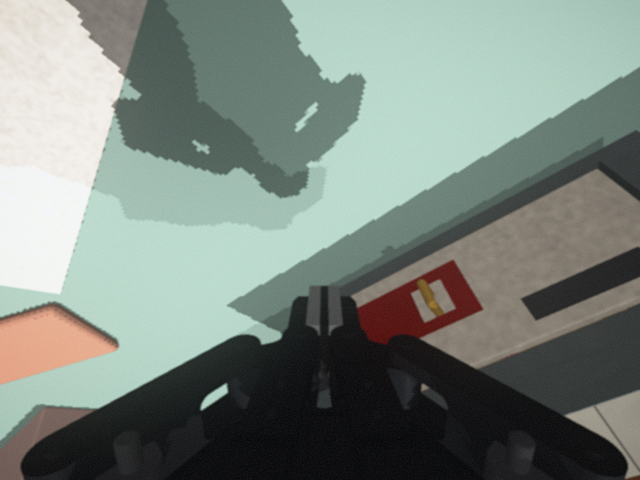

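The picture shows the red strap flat on the drawer front, with the brass staple through its slot at about (430,297). The drawer is flush and the tool is clear of everything, so I'm handing the job in.

```bash
python3 -c "
from bench import *
print(close_job())"
```

```text
the job is handed in; nothing more can be done
None
```

The job is handed in at about 20.5 s of robot time, with all three steps carried out. I swung the hasp out to 1.94 rad before anything else, because its tip overlapped the edge of the drawer front and would have caught as the drawer shut. Then I stood the red jar in the drawer and released it, pushed the drawer to its stop, and swept the hasp closed over the staple.

**Last checks:**
- **Jar:** after release its cap was level at a height of 83 mm, as it should be for a jar standing on the drawer floor. It was still at 82 mm halfway through the push. I could not see it once the drawer was shut.
- **Drawer:** the front measured 0.6 mm from flush with the unit.
- **Hasp:** the strap was flat, at an angle of about 0.00 rad, and the picture shows the staple through the slot.
- **Other jars:** the white and blue caps are at the same pixels as at the start, to within 0.1 px.
- **Contact:** the tool was clear of everything, with about 1 N of sensor noise.

**What went less smoothly:** while leaning back before the push, joint 3 came right up to its 2.55 limit, so I reduced the lean at once. The push against the drawer stop peaked at about 41 N at the fingers. The three cameras disagreed by up to 5 mm on where the red jar stood, and the grasp absorbed that.

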